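# Brush out the tilted dip cup

### The arm

A 6-joint arm with a two-finger parallel gripper is mounted at the origin on a cart in front of the work surface, level with it; the furniture and walls round the work are solid. World frame = base frame: x ahead of the robot, y to its left, z up, the work surface at z = 0. Lengths are in m, angles in rad, forces in N, time in s.
With the tool pointing down it reaches from about 0.225 to 0.875 m from the base axis. Payload 3.4 kg.
Tool frame: the origin (TCP) lies at the centre of the arm's flange, where the gripper is bolted on; the fingertips stand manip.tcp_to_tips ahead of it and the grasp point (between the pads) lies 155 mm ahead of it (manip.tcp_to_tips is the distance from the TCP to the fingertips, in m); z points along the fingers, y is the line along which they close (so a half turn about z gives the same grasp; the last joint's range is limited). The gripper opens to 85 mm and grips with 20 to 120 N. Pads are 22 mm wide; open, the fingers measure 114 mm over their backs; the gripper's body (76 mm by 85 mm) begins 54 mm behind the grasp point. The pads swing forward as they close: fully open they stand 13 mm farther back than shut.
Start: joints at [-1.303, 0.276, 1.505, -0, 1.361, -0.121], TCP at [0.218, -0.532, 0.405] pointing down, gripper open.
Joint ranges: [-2.89, 2.89], [-0.75, 2.08], [0.22, 2.7], [-1.18, 4.32], [0.11, 2.71], [-2.7, 2.7]. Speed limits (rad/s): [2.57, 2.57, 3.14, 3.14, 3.14, 3.14].

### API

Orientations are given as a unit quaternion [w, x, y, z].
In Python, from rig import sensors, imaging, manip gives the robot as it stands. The module is installed in compiled form; this text tells all that it offers.
- The arm moves only by the tool jog_arm, never from a script. Its argument "plan" is a list of rows, each an object of numbers: "dx", "dy", "dz": the shift along the tool's x, y, z in mm; "ax", "ay", "az": the turn, a rotation vector about the tool's x, y, z in units of 6 degrees (1.0 is 6 degrees); "grip": the closure, from 0 (fully open) to 1 (shut). A call has 1 to 20 rows; each row shifts and turns the commanded pose from where the row before left it, along the tool's axes as they then stand; what a row does not reach is not made up. A row lasts 1/12 s, in which the tool goes at most 41.7 mm and 7.16 degrees, less where a joint would pass 70% of its speed; a pose out of reach is approached as far as the arm can. A call is refused whole if a number of a shift passes 41.7 or a number of a turn 1, either way. A call with a gripper value outside its range is refused whole. The fingers move at their own pace and stop on an object; "grip_force" is the grip in N (left out, the last holds). Time passes only in rows, so rows that do not move let the fingers close. It gives the time, the measured TCP pose, the force, the opening and the grip force at its end, in the units of the state.
- sensors.get_state(): the state, without advancing time (a new reading comes with each control period).
- imaging.get_image(name): name is "side" or "top" or "wrist"; returns a dict with "image" (480x640x3 uint8, red, green, blue), "K" (3x3 intrinsics, pixels), "extrinsics" (4x4, takes a point from world to camera coordinates). Camera axes: x right, y up, looking along -z (the intrinsics and any distortion apply to the point x, -y, -z); pixel columns grow to the right and rows downward; lengths in m; the calibration is good to about 2 mm. A picture is of the moment at which its call begins. There is no depth.
- manip.sign_off(): hands the job in; it is judged then, once.
The state is a dict: "clock": time; "qpos": joint angles; "qd": joint speeds; "effort": joint torques, N m; "position": TCP position; "ee_rot": TCP orientation; "contact_force": force on the tool from outside, world axes, zero at the start; "moment": the same for the moment, N m; "width": finger opening in m; "gripper_force": force on a finger pad.
Only numpy, scipy, OpenCV 4.12 (cv2) and the standard library are available. Lean on these libraries where they do the work, as an engineer would, in place of code of your own. Each camera call takes 0.05 s, during which the arm holds its last target. There are 200 camera calls.

### The job

Take the blue-handled brush out of the mug and brush out the tilted steel cup: push the brush right down to the cup's bottom three times, each time drawing it back up until at least half of the bristles are out of the mouth. Then take it out and stand it back in the mug, bristles down, without dropping it. Work gently, leave the mug standing where it is, do not shift the cup and knock nothing over.

Things in the scene. Friction and masses are not known exactly. Their poses are not given: they have to be found in the camera images.
- brush: bottle brush, 215 mm long, 0.12 kg, rigid and round about its own z axis. Origin: centre of the flat bristle end (its lowest point as it stands); z runs along the brush towards the handle. From the origin upward: bristle head 48 mm in diameter from 0 to 60 mm (bristle ends to 51 mm, looks only), 8 mm steel shaft to 104 mm, blue plastic handle from 104 to 215 mm, a 24 mm cylinder from 114 to 206 mm. At the start it stands bristles down in the mug
- mug: white mug with dots, loose, 0.45 kg, 91 mm high, body about 80 mm across outside; origin on the table under the middle of body and handle together. The centre of its round cavity lies 17 mm along its +y from the origin, the handle towards -y. The cavity is about 66 mm wide, its floor is 7 mm above the origin, z is up
- cup_stand: grey steel stand fixed to the bench, base plate 130 x 120 x 10 mm with two cheeks up to 113 mm high that hold the steel cup between them; origin at the centre of its underside, z up, its -x side is the one to which the cup's mouth leans
- cup: round steel cup hung between the stand's cheeks by a very stiff hinge (10 N m: it does not move in the work), leaning about 24 to 41 degrees from vertical towards the robot. Origin on the cup's axis at the hinge; z along the axis, out of the mouth. In this frame the inner floor is at z = -57 mm, the rim at z = +43 mm; bore 64 mm in diameter (100 mm deep), flared a little at the rim, outside 70 mm (77 mm at rim and band)
- cup_floor (a point): centre of the cup's inner floor, axes as those of cup
- alcohol_bottle: loose white plastic bottle with a blue nozzle, 48 mm wide, 139 mm high, a bystander; origin under its centre
- flux_bottle: loose white plastic bottle with a red nozzle, 38 mm wide, 109 mm high, a bystander; origin under its centre
Not all that is in view belongs to the job. Leave any yellow look-alike of the brush alone.

How it is judged:
By the outcome, as a careful person would: the job done as asked, in the order asked, and still so for the second after the job is handed in, with the robot touching nothing.
It also fails if it takes over 54 s, if anything falls off the work surface, if the arm or the gripper's body presses on something with over 40 N, if the wrist force passes 120 N, or if a joint passes its speed limit or range.

## Working session

There is one attempt and no reset: what is moved stays moved. The work goes in short steps, Python scripts to look and compute and a tool call to move; the robot and the scene stay as the last step left them, time stands still between calls to the robot, and variables do not carry over. Pictures are saved under pics/ and viewed, at most 12 in all, crops included, and the job is handed in when it is done.

Besides the shell and the picture viewer there is one more tool, called after "Emit:" by a JSON object that holds its "method" and its "body". jog_arm: Moves the arm, as the interface text tells. Its arguments: {"type":"object","properties":{"plan":{"type":"array"},"grip_force":{"type":"number"}},"required":["plan"]}

```bash
mkdir -p pics; python3 - <<'E'
from rig import sensors, imaging, manip
import cv2,numpy as np,pickle
print(manip.tcp_to_tips, sensors.get_state())
d={}
for n in ["side","top","wrist"]:
    r=imaging.get_image(n); d[n]=r
    print(n,r.keys(),r["K"].tolist(),r["extrinsics"].round(4).tolist())
pickle.dump(d,open("a.pkl","wb"))
cv2.imwrite("pics/side.png",d["side"]["image"][...,::-1]);cv2.imwrite("pics/top.png",d["top"]["image"][...,::-1])
E
```

```text
0.1734 {'clock': 0.0, 'qpos': array([-1.30301425e+00,  2.76605581e-01,  1.50611538e+00,  3.18911192e-06,
        1.36070622e+00, -1.21031086e-01]), 'qd': array([ 0.00163883,  0.00264979,  0.00108895, -0.00040063,  0.00122283,
        0.00101696]), 'effort': array([-8.91636846e-04, -4.16782594e+01, -2.45807648e+01, -1.30715262e-04,
        1.10842785e-02,  1.46020523e-05]), 'position': array([ 0.21790136, -0.53189113,  0.40384046]), 'ee_rot': array([-9.14909759e-04,  9.81162133e-01,  1.93183921e-01, -6.56893008e-05]), 'contact_force': array([-0.2203482 ,  0.41916588, -0.90510347]), 'moment': array([-0.02947177,  0.02223341, -0.03069535]), 'gripper_force': 0.0, 'width': 0.08541249802857115}
side dict_keys(['image', 'K', 'extrinsics']) [[520.0439686862326, 0.0, 324.0116302031112], [0.0, 520.0439686862326, 243.50328305821398], [0.0, 0.0, 1.0]] [[0.9935, -0.1137, -0.0053, -0.5564], [0.0651, 0.5289, 0.8462, -0.0755], [-0.0934, -0.841, 0.5329, -1.2421], [0.0, 0.0, 0.0, 1.0]]
top dict_keys(['image', 'K', 'extrinsics']) [[495.83819815295334, 0.0, 315.5809697797368], [0.0, 495.83819815295334, 237.92078403036172], [0.0, 0.0, 1.0]] [[-0.0121, -0.999, -0.0421, -0.0112], [0.9952, -0.0161, 0.0969, -0.5496], [-0.0975, -0.0407, 0.9944, -1.3257], [0.0, 0.0, 0.0, 1.0]]
wrist dict_keys(['image', 'K', 'extrinsics']) [[415.3759519679209, 0.0, 325.4518201393786], [0.0, 415.3759519679209, 240.12031492001822], [0.0, 0.0, 1.0]] [[0.3783, -0.9257, -0.0002, -0.575], [0.8905, 0.3639, -0.2732, 0.0346], [0.253, 0.1032, 0.962, -0.3771], [0.0, 0.0, 0.0, 1.0]]
```

View pics/side.png

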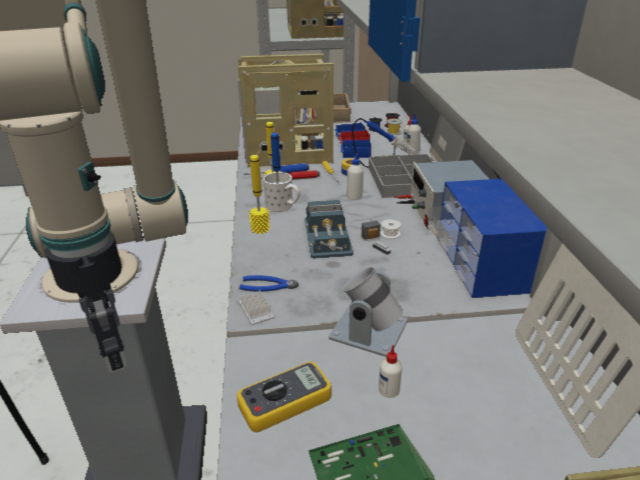

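View pics/top.png

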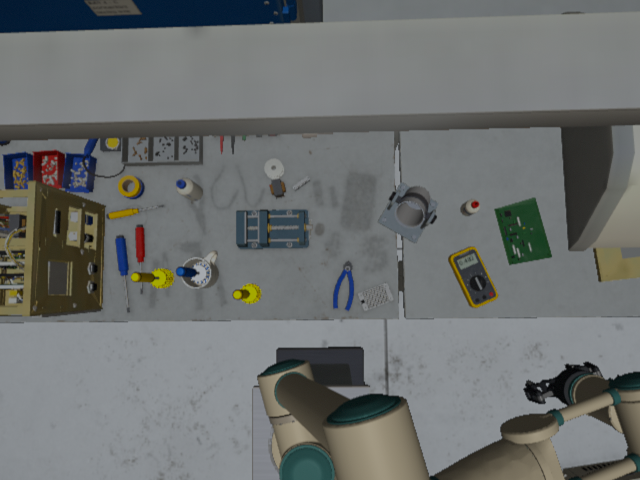

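The side view shows the blue brush handle at about (276,150), standing in the dotted mug (279,192). The steel cup is at about (372,300). In the top view the mug is at (198,272) with its handle towards (212,258), the blue handle top at (182,271) and the cup mouth at (413,212).

Candidates that could be taken for the brush (side view):
- Blue brush in the mug (276,150). This is my choice: blue handle, inside the mug.
- Yellow look-alikes (256,175) and (270,140).
- Blue screwdriver lying at (293,168).
- Blue iron at (380,130).

One close crop mosaic will check the choice.

```bash
cat > h.py <<'E'
import numpy as np,cv2,pickle
def proj(r,P):
    P=np.atleast_2d(P);E=r["extrinsics"];c=P@E[:3,:3].T+E[:3,3]
    p=np.c_[c[:,0],-c[:,1],-c[:,2]]@r["K"].T
    return p[:,:2]/p[:,2:]
def ray(r,uv):
    E=r["extrinsics"];R=E[:3,:3];o=-R.T@E[:3,3]
    d=np.linalg.inv(r["K"])@np.array([uv[0],uv[1],1.]);d=R.T@(d*[1,-1,-1]);return o,d/np.linalg.norm(d)
def onz(r,uv,z):
    o,d=ray(r,uv);return o+d*(z-o[2])/d[2]
def tri(obs):
    A=np.zeros((3,3));b=np.zeros(3)
    for r,uv in obs:
        o,d=ray(r,uv);M=np.eye(3)-np.outer(d,d);A+=M;b+=M@o
    p=np.linalg.solve(A,b)
    return p,[float(np.linalg.norm(proj(r,p)[0]-uv)) for r,uv in obs]
E
python3 - <<'E'
from h import *
d=pickle.load(open("a.pkl","rb"))
def crop(n,x,y,w,h): return cv2.resize(d[n]["image"][y:y+h,x:x+w,::-1],(400,300),interpolation=cv2.INTER_CUBIC)
m=np.vstack([np.hstack([crop("side",230,120,100,100*3//4+25-0)[:300],crop("side",320,260,100,75+25)]),np.hstack([crop("top",130,225,120,90),crop("top",365,170,80,80*3//4+15)])])
cv2.imwrite("pics/m.png",m)
for n,c in [("side",(276,165)),("top",(188,271))]:
    hsv=cv2.cvtColor(d[n]["image"],cv2.COLOR_RGB2HSV)
    k=cv2.inRange(hsv,(105,120,50),(125,255,255))
    N,L,S,C=cv2.connectedComponentsWithStats(k)
    for i in range(1,N):
        if np.hypot(*(C[i]-c))<40 and S[i,4]>15:
            ys,xs=np.nonzero(L==i); print(n,S[i],C[i].round(1),[ (y,round(xs[ys==y].mean(),1),(ys==y).sum()) for y in range(ys.min(),ys.max()+1,4)])
E
```

```text
side [271 133  37  40 428] [282.5 157.6] [(133, np.float64(274.0), np.int64(5)), (137, np.float64(274.5), np.int64(6)), (141, np.float64(275.0), np.int64(7)), (145, np.float64(275.5), np.int64(8)), (149, np.float64(275.0), np.int64(7)), (153, np.float64(275.5), np.int64(8)), (157, np.float64(276.0), np.int64(7)), (161, np.float64(276.0), np.int64(7)), (165, np.float64(291.2), np.int64(27)), (169, np.float64(290.0), np.int64(33))]
top [176 267  18  10 102] [183.3 272.3] [(267, np.float64(180.0), np.int64(3)), (271, np.float64(180.5), np.int64(10)), (275, np.float64(185.6), np.int64(15))]
```

View pics/m.png

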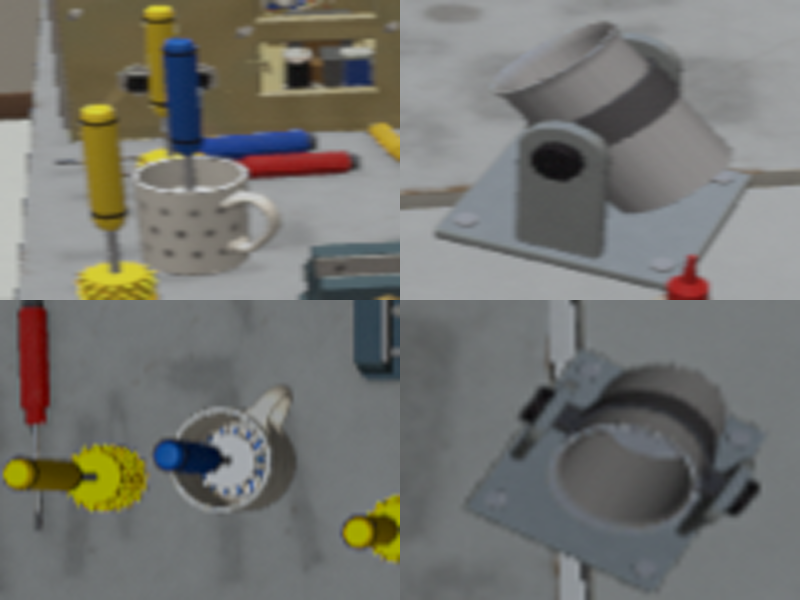

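The crops confirm the choice: the blue handle with its shaft stands in the dotted mug, and the yellow ones stand outside it. In side pixels the handle top is at (274.5,133) and the handle bottom at (276,171). The cup rim centre is at about (359.5,279), the near hinge cap at (359,313).

```bash
python3 - <<'E'
from h import *
d=pickle.load(open("a.pkl","rb"));s,t=d["side"],d["top"]
np.set_printoptions(precision=4,suppress=True)
def T(n,a,b): print(n,*tri([(s,np.array(a)),(t,np.array(b))]))
T("brush top",(274.5,133.3),(181.6,271.8))
T("mug rim",(278,178.7),(196.4,272.2))
T("cap near",(359,313.3),(433.4,219.3))
T("cup rim",(359.5,279.3),(410.2,214.2))
c1=tri([(s,np.array((359,313.3))),(t,np.array((433.4,219.3)))])[0]
c2=onz(t,(392.6,196),c1[2]);print("far cap",c2,"mid",(c1+c2)/2,np.linalg.norm(c1-c2))
print("mug top-only z=.091",onz(t,(196.4,272.2),.091),"handle",onz(t,(130+285/3.333,225+90/3.333),.06))
print("head top z=.067",onz(t,(197.8,273),.067))
print("yel",onz(t,(130+20/3.333,225+173/3.333),.215),onz(t,(130+357/3.333,225+230/3.333),.215))
print("red tip",onz(t,(475,204),.109))
# plate corners top panel
for p in [(467,505),(660,590),(762,435),(590,350)]:
    print("plate",onz(t,(365+(p[0]-400)/5,170+(p[1]-300)/4),.01))
E
```

```text
brush top [0.4574 0.2865 0.2267] [0.7220225292066169, 0.8356945691991812]
mug rim [0.4601 0.2904 0.0903] [0.5956893480039406, 0.6503785683722788]
cap near [ 0.5876 -0.3261  0.0933] [0.7928386498990458, 0.5761484999401141]
cup rim [ 0.598  -0.2625  0.1247] [1.0579365201823956, 0.8162288117218038]
far cap [ 0.6489 -0.2231  0.0933] mid [ 0.6183 -0.2746  0.0933] 0.11984207108333593
mug top-only z=.091 [0.4584 0.2902 0.091 ] handle [0.5126 0.248  0.06  ]
head top z=.067 [0.457  0.2932 0.067 ]
yel [0.4453 0.3991 0.215 ] [0.4023 0.1582 0.215 ]
red tip [ 0.6214 -0.429   0.109 ]
plate [ 0.5943 -0.192   0.01  ]
plate [ 0.5339 -0.2957  0.01  ]
plate [ 0.64   -0.3548  0.01  ]
plate [ 0.7013 -0.2625  0.01  ]
```

```bash
cat >> h.py <<'E'
from scipy.spatial.transform import Rotation as Ro
from rig import sensors,imaging
HINGE=np.array([.618,-.275,.0933]);YAW=np.radians(-30);TH=np.radians(37)
def cupz(yaw=None,th=None):
    yaw=YAW if yaw is None else yaw; th=TH if th is None else th
    return np.array([-np.cos(yaw)*np.sin(th),-np.sin(yaw)*np.sin(th),np.cos(th)])
def toolR(z,x):
    z=z/np.linalg.norm(z);x=x-z*(x@z);x/=np.linalg.norm(x);return np.c_[x,np.cross(z,x),z]
def cupR(): return toolR(-cupz(),np.array([-np.sin(YAW),np.cos(YAW),0]))
def cur():
    s=sensors.get_state();return s["position"],Ro.from_quat(np.roll(s["ee_rot"],-1)).as_matrix(),s
def rows(p,R,N=None,p0=None,R0=None,q=True):
    """N identical rows from pose 0 (default: current) to pose (p,R)"""
    if p0 is None: p0,R0,s=cur()
    w=Ro.from_matrix(R0.T@R).as_rotvec();t=R0.T@(p-p0)
    if N is None: N=int(np.ceil(max(np.linalg.norm(t)/.038,np.degrees(np.linalg.norm(w))/5.5,1)))
    A=sum(Ro.from_rotvec(w*i/N).as_matrix() for i in range(N))
    d=np.linalg.solve(A,t)
    print("N",N,"d mm",(d*1000).round(1),"turn",(np.degrees(w)/N/6).round(3))
E
python3 - <<'E'
from h import *
print(cupR()); rows(HINGE+.42*cupz(),cupR())
p=HINGE+.42*cupz();rows(p,cupR(),24)
E
```

```text
[[ 0.5         0.69163864  0.5211871 ]
 [ 0.8660254  -0.39931776 -0.30090751]
 [ 0.          0.60181502 -0.79863551]]
N 12 d mm [ 32.7 -14.6  -5.4] turn [-0.496  0.169 -0.506]
N 24 d mm [16.4 -7.1 -2.7] turn [-0.248  0.084 -0.253]
```

Emit:
{"method": "jog_arm", "body": {"plan": [{"dx":24.5,"dy":-10.9,"dz":-4,"ax":-0.372,"ay":0.127,"az":-0.38,"grip":0},{"dx":24.5,"dy":-10.9,"dz":-4,"ax":-0.372,"ay":0.127,"az":-0.38,"grip":0},{"dx":24.5,"dy":-10.9,"dz":-4,"ax":-0.372,"ay":0.127,"az":-0.38,"grip":0},{"dx":24.5,"dy":-10.9,"dz":-4,"ax":-0.372,"ay":0.127,"az":-0.38,"grip":0},{"dx":24.5,"dy":-10.9,"dz":-4,"ax":-0.372,"ay":0.127,"az":-0.38,"grip":0},{"dx":24.5,"dy":-10.9,"dz":-4,"ax":-0.372,"ay":0.127,"az":-0.38,"grip":0},{"dx":24.5,"dy":-10.9,"dz":-4,"ax":-0.372,"ay":0.127,"az":-0.38,"grip":0},{"dx":24.5,"dy":-10.9,"dz":-4,"ax":-0.372,"ay":0.127,"az":-0.38,"grip":0},{"dx":24.5,"dy":-10.9,"dz":-4,"ax":-0.372,"ay":0.127,"az":-0.38,"grip":0},{"dx":24.5,"dy":-10.9,"dz":-4,"ax":-0.372,"ay":0.127,"az":-0.38,"grip":0},{"dx":24.5,"dy":-10.9,"dz":-4,"ax":-0.372,"ay":0.127,"az":-0.38,"grip":0},{"dx":24.5,"dy":-10.9,"dz":-4,"ax":-0.372,"ay":0.127,"az":-0.38,"grip":0},{"dx":24.5,"dy":-10.9,"dz":-4,"ax":-0.372,"ay":0.127,"az":-0.38,"grip":0},{"dx":24.5,"dy":-10.9,"dz":-4,"ax":-0.372,"ay":0.127,"az":-0.38,"grip":0},{"dx":24.5,"dy":-10.9,"dz":-4,"ax":-0.372,"ay":0.127,"az":-0.38,"grip":0},{"dx":24.5,"dy":-10.9,"dz":-4,"ax":-0.372,"ay":0.127,"az":-0.38,"grip":0},{"dx":0,"grip":0},{"dx":0,"grip":0}], "grip_force": 45}}

```text
$.plan[16]: bad value
```

```bash
python3 - <<'E'
from h import *
r=imaging.get_image("wrist");pickle.dump(r,open("w.pkl","wb"));cv2.imwrite("pics/w.png",r["image"][...,::-1])
p,R,s=cur();print(s["clock"],p,s["qpos"].round(3),s["contact_force"].round(2));rows(HINGE+.42*cupz(),cupR())
E
```

```text
0.2 [ 0.21793034 -0.53197327  0.4041811 ] [-1.303  0.276  1.506  0.     1.361 -0.121] [-0.54  0.26 -1.18]
N 12 d mm [ 32.7 -14.6  -5.4] turn [-0.496  0.169 -0.506]
```

View pics/w.png

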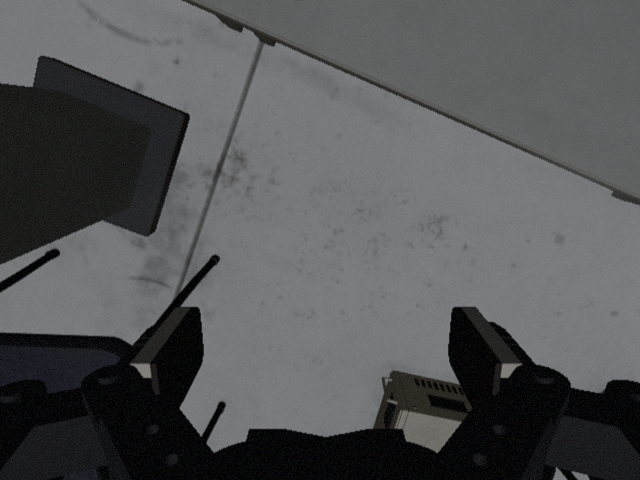

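The call was refused, so the arm has not moved and the wrist view shows only the floor between the open fingers. I'll retry with every key in each row.

Emit:
{"method": "jog_arm", "body": {"plan": [{"dx":24.5,"dy":-10.9,"dz":-4,"ax":-0.372,"ay":0.127,"az":-0.38,"grip":0},{"dx":24.5,"dy":-10.9,"dz":-4,"ax":-0.372,"ay":0.127,"az":-0.38,"grip":0},{"dx":24.5,"dy":-10.9,"dz":-4,"ax":-0.372,"ay":0.127,"az":-0.38,"grip":0},{"dx":24.5,"dy":-10.9,"dz":-4,"ax":-0.372,"ay":0.127,"az":-0.38,"grip":0},{"dx":24.5,"dy":-10.9,"dz":-4,"ax":-0.372,"ay":0.127,"az":-0.38,"grip":0},{"dx":24.5,"dy":-10.9,"dz":-4,"ax":-0.372,"ay":0.127,"az":-0.38,"grip":0},{"dx":24.5,"dy":-10.9,"dz":-4,"ax":-0.372,"ay":0.127,"az":-0.38,"grip":0},{"dx":24.5,"dy":-10.9,"dz":-4,"ax":-0.372,"ay":0.127,"az":-0.38,"grip":0},{"dx":24.5,"dy":-10.9,"dz":-4,"ax":-0.372,"ay":0.127,"az":-0.38,"grip":0},{"dx":24.5,"dy":-10.9,"dz":-4,"ax":-0.372,"ay":0.127,"az":-0.38,"grip":0},{"dx":24.5,"dy":-10.9,"dz":-4,"ax":-0.372,"ay":0.127,"az":-0.38,"grip":0},{"dx":24.5,"dy":-10.9,"dz":-4,"ax":-0.372,"ay":0.127,"az":-0.38,"grip":0},{"dx":24.5,"dy":-10.9,"dz":-4,"ax":-0.372,"ay":0.127,"az":-0.38,"grip":0},{"dx":24.5,"dy":-10.9,"dz":-4,"ax":-0.372,"ay":0.127,"az":-0.38,"grip":0},{"dx":24.5,"dy":-10.9,"dz":-4,"ax":-0.372,"ay":0.127,"az":-0.38,"grip":0},{"dx":24.5,"dy":-10.9,"dz":-4,"ax":-0.372,"ay":0.127,"az":-0.38,"grip":0},{"dx":0,"dy":0,"dz":0,"ax":0,"ay":0,"az":0,"grip":0},{"dx":0,"dy":0,"dz":0,"ax":0,"ay":0,"az":0,"grip":0}], "grip_force": 45}}

```text
clock: 1.7
position: [0.3966, -0.1465, 0.4271]
ee_rot: [0.275, 0.82, 0.476, 0.159]
contact_force: [-0.2, 0.2, 0.3]
width: 0.0856
gripper_force: 0.0
```

```bash
python3 - <<'E'
from h import *
r=imaging.get_image("wrist");pickle.dump(r,open("w.pkl","wb"));cv2.imwrite("pics/w2.png",r["image"][...,::-1])
p,R,s=cur();print(s["clock"],p,s["qpos"].round(3),s["contact_force"].round(2));rows(HINGE+.42*cupz(),cupR())
E
```

```text
1.75 [ 0.39692413 -0.14759479  0.42758942] [-0.52  -0.131  1.999 -0.002  0.627  0.002] [-0.25 -1.26 -0.04]
N 1 d mm [0.2 2.6 0.5] turn [ 0.012 -0.008  0.027]
```

View pics/w2.png

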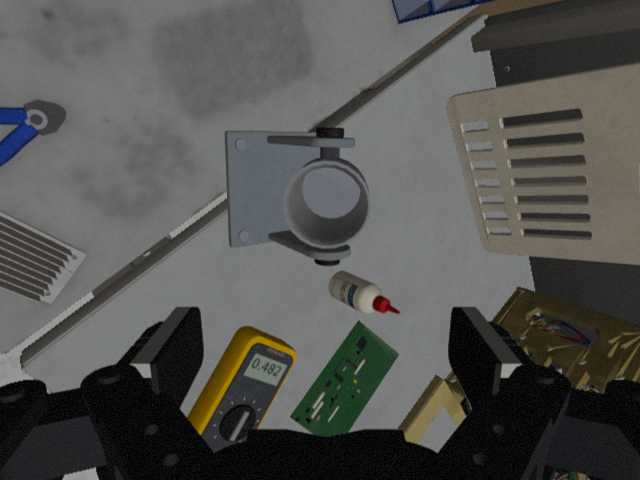

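The wrist view looks into the cup. The rim centre is at about (327,205), the floor disc at about (332,192), and the hinge caps at (330,132) and (327,262). I'll take a zoomed crop for the edges.

```bash
python3 - <<'E'
from h import *
r=pickle.load(open("w.pkl","rb"))
c=r["image"][125:269,272:384,::-1]
g=cv2.createCLAHE(3,(4,4)).apply(cv2.cvtColor(c,cv2.COLOR_BGR2GRAY))
c=cv2.resize(c,None,fx=3.5,fy=3.5,interpolation=cv2.INTER_CUBIC);g=cv2.cvtColor(cv2.resize(g,None,fx=3.5,fy=3.5,interpolation=cv2.INTER_CUBIC),cv2.COLOR_GRAY2BGR)
cv2.imwrite("pics/w3.png",np.hstack([c,g]))
E
```

```text
(no output)
```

View pics/w3.png

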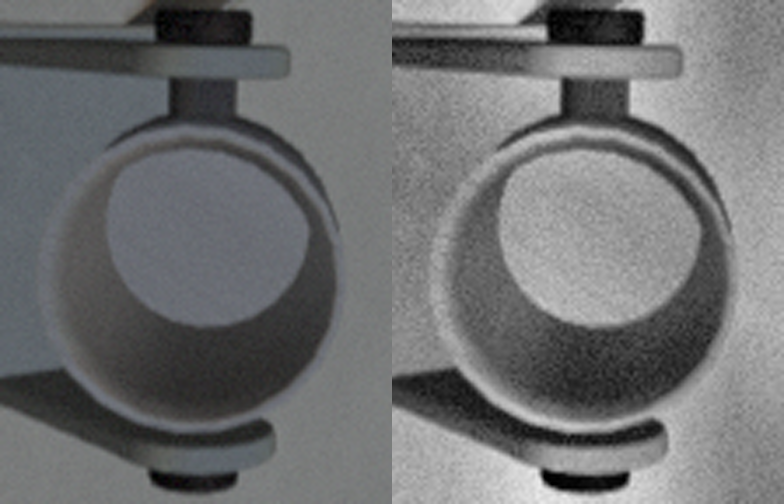

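In the crop the outer rim spans x 40–345, y 122–432, so its centre is at (326.9,204.1). The floor circle's centre is at about (331.4,189.3). The caps are at (203,27) and (193,480) in crop pixels.

```bash
python3 - <<'E'
from h import *
from scipy.optimize import least_squares
d=pickle.load(open("a.pkl","rb"));s,t=d["side"],d["top"];w=pickle.load(open("w.pkl","rb"))
f=lambda x,y:(272+x/3.5,125+y/3.5)
def model(v):
    H=v[:3];z=cupz(v[3],v[4]);h=np.array([-np.sin(v[3]),np.cos(v[3]),0])
    return dict(rim=H+.043*z,floor=H-.057*z,far=H+h*v[5],near=H-h*v[5])
obs=[(w,"rim",f(192,277)),(w,"floor",f(208,225)),(w,"far",f(203,27)),(w,"near",f(193,480)),
(s,"rim",(359.5,279.3)),(t,"rim",(410.2,214.2)),(s,"near",(359,313.3)),(t,"near",(433.4,219.3)),(t,"far",(392.6,196))]
def res(v):
    m=model(v);return np.concatenate([proj(r,m[k])[0]-p for r,k,p in obs])
o=least_squares(res,[*HINGE,YAW,TH,.06],x_scale=[.01,.01,.01,.1,.1,.01],loss="soft_l1")
print(o.x.round(4),np.degrees(o.x[3:5]).round(2));print(o.fun.reshape(-1,2).round(2))
o=least_squares(lambda v:res(v)[:8],o.x);print("wrist only",o.x.round(4),np.degrees(o.x[3:5]),o.fun.round(1))
E
```

```text
[ 0.6193 -0.2752  0.0915 -0.5481  0.6962  0.0605] [-31.4   39.89]
[[ 0.    1.8 ]
 [-0.37  0.27]
 [ 0.63 -0.52]
 [ 0.19 -3.51]
 [-2.35 -0.18]
 [-0.61  0.11]
 [-0.68  1.09]
 [ 0.19 -0.54]
 [ 0.04 -0.59]]
wrist only [ 0.6436 -0.3015  0.0469 -0.5447  0.7059  0.0708] [-31.20663245  40.44559926] [-0.3  1.4 -0.3  1.7  0.3 -1.4  0.2 -1.7]
```

```bash
sed -i 's/^HINGE=.*/HINGE=np.array([.619,-.275,.0918]);YAW=np.radians(-31.2);TH=np.radians(39.5)/' h.py; cat >> h.py <<'E'
MUGX=np.array([np.cos(2.007),np.sin(2.007),0])
E
python3 - <<'E'
from h import *
R=toolR(np.array([0,0,-1.]),MUGX)
rows(np.array([.4574,.2865,.435]),R);rows(np.array([.4574,.2865,.435]),R,18)
E
```

```text
N 12 d mm [37.7  3.  -1.8] turn [ 0.474  0.247 -0.734]
N 18 d mm [25.1  2.3 -1.1] turn [ 0.316  0.165 -0.489]
```

Emit:
{"method": "jog_arm", "body": {"plan": [{"dx":25.1,"dy":2.3,"dz":-1.1,"ax":0.316,"ay":0.165,"az":-0.489,"grip":0},{"dx":25.1,"dy":2.3,"dz":-1.1,"ax":0.316,"ay":0.165,"az":-0.489,"grip":0},{"dx":25.1,"dy":2.3,"dz":-1.1,"ax":0.316,"ay":0.165,"az":-0.489,"grip":0},{"dx":25.1,"dy":2.3,"dz":-1.1,"ax":0.316,"ay":0.165,"az":-0.489,"grip":0},{"dx":25.1,"dy":2.3,"dz":-1.1,"ax":0.316,"ay":0.165,"az":-0.489,"grip":0},{"dx":25.1,"dy":2.3,"dz":-1.1,"ax":0.316,"ay":0.165,"az":-0.489,"grip":0},{"dx":25.1,"dy":2.3,"dz":-1.1,"ax":0.316,"ay":0.165,"az":-0.489,"grip":0},{"dx":25.1,"dy":2.3,"dz":-1.1,"ax":0.316,"ay":0.165,"az":-0.489,"grip":0},{"dx":25.1,"dy":2.3,"dz":-1.1,"ax":0.316,"ay":0.165,"az":-0.489,"grip":0},{"dx":25.1,"dy":2.3,"dz":-1.1,"ax":0.316,"ay":0.165,"az":-0.489,"grip":0},{"dx":25.1,"dy":2.3,"dz":-1.1,"ax":0.316,"ay":0.165,"az":-0.489,"grip":0},{"dx":25.1,"dy":2.3,"dz":-1.1,"ax":0.316,"ay":0.165,"az":-0.489,"grip":0},{"dx":25.1,"dy":2.3,"dz":-1.1,"ax":0.316,"ay":0.165,"az":-0.489,"grip":0},{"dx":25.1,"dy":2.3,"dz":-1.1,"ax":0.316,"ay":0.165,"az":-0.489,"grip":0},{"dx":25.1,"dy":2.3,"dz":-1.1,"ax":0.316,"ay":0.165,"az":-0.489,"grip":0},{"dx":25.1,"dy":2.3,"dz":-1.1,"ax":0.316,"ay":0.165,"az":-0.489,"grip":0},{"dx":25.1,"dy":2.3,"dz":-1.1,"ax":0.316,"ay":0.165,"az":-0.489,"grip":0},{"dx":25.1,"dy":2.3,"dz":-1.1,"ax":0.316,"ay":0.165,"az":-0.489,"grip":0},{"dx":0,"dy":0,"dz":0,"ax":0,"ay":0,"az":0,"grip":0},{"dx":0,"dy":0,"dz":0,"ax":0,"ay":0,"az":0,"grip":0}]}}

```text
clock: 3.42
position: [0.4595, 0.2859, 0.4353]
ee_rot: [0.0, 0.538, 0.843, 0.0]
contact_force: [0.2, -1.3, -0.6]
width: 0.0856
gripper_force: 0.0
```

```bash
python3 - <<'E'
from h import *
np.set_printoptions(precision=4,suppress=True)
r=imaging.get_image("wrist");pickle.dump(r,open("w4.pkl","wb"));cv2.imwrite("pics/w4.png",r["image"][...,::-1])
p,R,s=cur();print(s["clock"],p,s["qpos"].round(3));print(R)
k=cv2.inRange(cv2.cvtColor(r["image"],cv2.COLOR_RGB2HSV),(105,120,40),(125,255,255))
N,L,S,C=cv2.connectedComponentsWithStats(k)
for i in range(1,N):
    if S[i,4]>100: print(S[i],C[i].round(1))
E
```

```text
3.4667 [0.4594 0.2852 0.4353] [ 0.427  0.208  1.522 -0.     1.411 -0.007]
[[-0.42    0.9075  0.0007]
 [ 0.9075  0.42    0.0002]
 [-0.0001  0.0007 -1.    ]]
[630  80  10  47 327] [635.5 103.6]
[307 222  43  22 377] [325.9 230.9]
[ 305  236   48   46 1678] [328.7 258.8]
[602 281  38  33 994] [621.5 296.9]
```

View pics/w4.png

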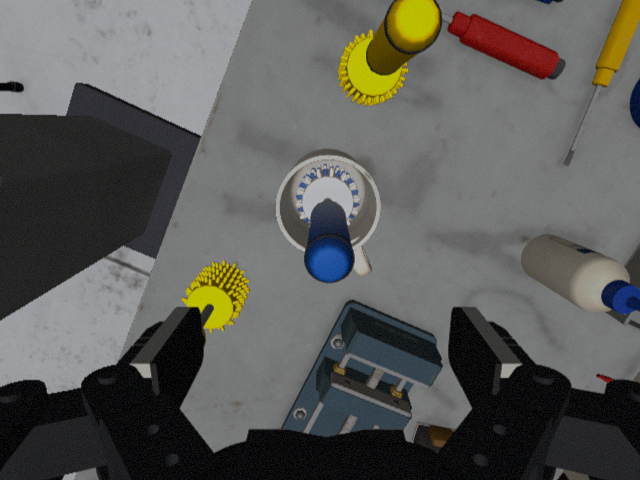

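The wrist view shows the blue handle end at (329.5,257), centred between the fingers. The bristle head's centre is at (327.5,200) inside the mug rim (328,204), and the yellow brushes are clear of the fingers.

```bash
python3 - <<'E'
from h import *
np.set_printoptions(precision=4,suppress=True)
w=pickle.load(open("w4.pkl","rb"));d=pickle.load(open("a.pkl","rb"))
a=onz(w,(329.5,257.5),.214);b=onz(w,(327.5,200),.067);m=onz(w,(328,204),.091)
print("wrist: end",a,"head",b,"mug",m)
print("end tri 3", tri([(w,(329.5,257.5)),(d["side"],(274.5,135)),(d["top"],(182.1,271.8))]))
print("top/side head", tri([(w,(327.5,200)),(d["top"],(197.8,273))]))
print("mug tri",tri([(w,(328,204)),(d["top"],(196.4,272.2)),(d["side"],(278,178.7))]))
E
```

```text
wrist: end [0.4587 0.2923 0.214 ] head [0.4581 0.2931 0.067 ] mug [0.4578 0.2944 0.091 ]
end tri 3 (array([0.4577, 0.2911, 0.2184]), [5.188754558176538, 0.8343611463995304, 1.5592135672097913])
top/side head (array([0.4575, 0.2931, 0.0677]), [0.6521672478037891, 0.2012748201198421])
mug tri (array([0.4595, 0.2926, 0.0883]), [2.478111265419451, 0.7340181236710117, 0.8912425968999674])
```

Emit:
{"method": "jog_arm", "body": {"plan": [{"dx":6.3,"dy":1.4,"dz":0,"ax":0,"ay":0,"az":0,"grip":0},{"dx":0,"dy":0,"dz":16.4,"ax":0,"ay":0,"az":0,"grip":0},{"dx":0,"dy":0,"dz":16.4,"ax":0,"ay":0,"az":0,"grip":0},{"dx":0,"dy":0,"dz":16.4,"ax":0,"ay":0,"az":0,"grip":0},{"dx":0,"dy":0,"dz":16.4,"ax":0,"ay":0,"az":0,"grip":0},{"dx":0,"dy":0,"dz":16.4,"ax":0,"ay":0,"az":0,"grip":0},{"dx":0,"dy":0,"dz":16.4,"ax":0,"ay":0,"az":0,"grip":0},{"dx":0,"dy":0,"dz":0,"ax":0,"ay":0,"az":0,"grip":0.2},{"dx":0,"dy":0,"dz":0,"ax":0,"ay":0,"az":0,"grip":0.4},{"dx":0,"dy":0,"dz":0,"ax":0,"ay":0,"az":0,"grip":0.55},{"dx":0,"dy":0,"dz":0,"ax":0,"ay":0,"az":0,"grip":0.65},{"dx":0,"dy":0,"dz":0,"ax":0,"ay":0,"az":0,"grip":0.8},{"dx":0,"dy":0,"dz":0,"ax":0,"ay":0,"az":0,"grip":0.9},{"dx":0,"dy":0,"dz":0,"ax":0,"ay":0,"az":0,"grip":1},{"dx":0,"dy":0,"dz":0,"ax":0,"ay":0,"az":0,"grip":1},{"dx":0,"dy":0,"dz":0,"ax":0,"ay":0,"az":0,"grip":1}], "grip_force": 60}}

```text
clock: 4.8
position: [0.4572, 0.2925, 0.3386]
ee_rot: [0.001, 0.538, 0.843, 0.002]
contact_force: [0.9, 0.0, 5.7]
width: 0.0228
gripper_force: 59.2
```

Emit:
{"method": "jog_arm", "body": {"plan": [{"dx":0,"dy":0,"dz":-6,"ax":0,"ay":0,"az":0,"grip":1},{"dx":0,"dy":0,"dz":-12,"ax":0,"ay":0,"az":0,"grip":1},{"dx":0,"dy":0,"dz":-17,"ax":0,"ay":0,"az":0,"grip":1},{"dx":0,"dy":0,"dz":-20,"ax":0,"ay":0,"az":0,"grip":1},{"dx":0,"dy":0,"dz":-25,"ax":0,"ay":0,"az":0,"grip":1},{"dx":0,"dy":0,"dz":-30,"ax":0,"ay":0,"az":0,"grip":1},{"dx":0,"dy":0,"dz":-35,"ax":0,"ay":0,"az":0,"grip":1},{"dx":0,"dy":0,"dz":-35,"ax":0,"ay":0,"az":0,"grip":1},{"dx":0,"dy":0,"dz":-30,"ax":0,"ay":0,"az":0,"grip":1},{"dx":0,"dy":0,"dz":-20,"ax":0,"ay":0,"az":0,"grip":1},{"dx":0,"dy":0,"dz":-5,"ax":0,"ay":0,"az":0,"grip":1},{"dx":0,"dy":0,"dz":0,"ax":0,"ay":0,"az":0,"grip":1}]}}

```text
clock: 5.8
position: [0.4565, 0.292, 0.5734]
ee_rot: [0.0, 0.538, 0.843, 0.002]
contact_force: [0.8, 0.7, -1.9]
width: 0.0227
gripper_force: 59.0
```

```bash
python3 - <<'E'
from h import *
np.set_printoptions(precision=4,suppress=True)
d={n:imaging.get_image(n) for n in ["side","top","wrist"]};pickle.dump(d,open("b.pkl","wb"))
p,R,s=cur();print(s["clock"],p,s["width"],s["contact_force"])
def crop(n,x,y,w,h,W,H): return cv2.resize(d[n]["image"][y:y+h,x:x+w,::-1],(W,H),interpolation=cv2.INTER_CUBIC)
cv2.imwrite("pics/b.png",np.hstack([crop("side",200,40,160,240,400,600),crop("wrist",160,0,320,480,400,600)]))
L=.3316
z=cupz();q=HINGE+(.078+L)*z;print(q);rows(q,cupR());rows(q,cupR(),20)
E
```

```text
5.95 [0.4565 0.292  0.57  ] 0.022663683746165484 [-0.4325 -0.8623 -2.0626]
[ 0.3961 -0.14    0.4079]
N 13 d mm [-33.1  -8.7  12.6] turn [-0.467 -0.247  0.69 ]
N 20 d mm [-21.5  -5.4   8.3] turn [-0.304 -0.161  0.449]
```

View pics/b.png

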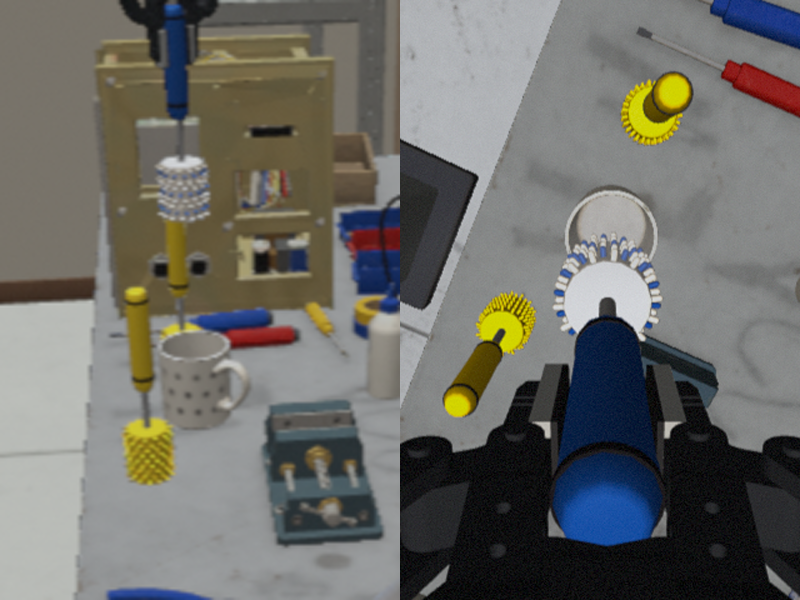

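The brush hangs in the grip, clear of the mug, which is still standing. In the wrist view the top of the head is at about (325.6,241.6). I'll check the brush's alignment with the tool numerically.

```bash
python3 - <<'E'
from h import *
np.set_printoptions(precision=3,suppress=True)
d=pickle.load(open("b.pkl","rb"));p,R,s=cur();L=.3316
print("exp wrist head-top",proj(d["wrist"],p+R[:,2]*(L-.06)),"seen 325.6 241.6")
for z in (.0,.03,.06,.115): print(z,"side",proj(d["side"],p+R[:,2]*(L-z))[0],"top",proj(d["top"],p+R[:,2]*(L-z))[0])
for n in ("side",):
    hsv=cv2.cvtColor(d[n]["image"],cv2.COLOR_RGB2HSV);k=cv2.inRange(hsv,(105,120,40),(125,255,255))
    for y in range(44,86,6):
        xs=np.nonzero(k[y,255:290])[0]+255;print(y,xs.mean() if len(xs) else None,len(xs))
o,dd=ray(d["wrist"],(325.6,241.6));c=p+R[:,2]*(L-.06)
print("ray at depth, tool offset mm",(R.T@(o+dd*((c-o)@R[:,2])/(dd@R[:,2])-c))*1000)
# seen side head: crop center x 183/2.5+200, rows
print("seen side head x",200+183/2.5,"rows",40+158/2.5,40+220/2.5,"handle bottom",200+177/2.5,40+118/2.5)
E
```

```text
exp wrist head-top [[325.366 240.534]] seen 325.6 241.6
0.0 side [272.693 128.535] top [177.771 271.746]
0.03 side [272.082 117.687] top [173.513 271.309]
0.06 side [271.457 106.587] top [169.021 270.849]
0.115 side [270.274  85.55 ] top [160.11  269.935]
44 268.5 8
50 269.0 9
56 270.5 8
62 271.0 7
68 269.5 8
74 270.0 9
80 270.5 8
ray at depth, tool offset mm [-0.668  0.14  -0.   ]
seen side head x 273.2 rows 103.2 128.0 handle bottom 270.8 87.2
```

```bash
cat >> h.py <<'E'
LB=.3316
def path(d,w,N,p,R):
    for i in range(N+1):
        yield p,R
        p=p+R@(np.array(d)/1000);R=R@Ro.from_rotvec(np.radians(6)*np.array(w)).as_matrix()
E
python3 - <<'E'
from h import *
np.set_printoptions(precision=3,suppress=True)
p,R,s=cur()
q=HINGE+(.078+.05+LB)*cupz();rows(q,cupR(),18)
w=Ro.from_matrix(R.T@cupR()).as_rotvec();N=18
A=sum(Ro.from_rotvec(w*i/N).as_matrix() for i in range(N));d=np.linalg.solve(A,R.T@(q-p))*1000
for i,(a,b) in enumerate(path(d,np.degrees(w)/6/N,N,p,R)):
    if i%2==0: print(i,a,a+b[:,2]*LB)
E
```

```text
N 18 d mm [-23.3  -6.9   6.5] turn [-0.338 -0.178  0.499]
0 [0.457 0.292 0.57 ] [0.455 0.292 0.238]
2 [0.463 0.244 0.557] [0.488 0.241 0.226]
4 [0.465 0.195 0.545] [0.515 0.187 0.217]
6 [0.462 0.146 0.533] [0.538 0.13  0.21 ]
8 [0.456 0.098 0.52 ] [0.555 0.071 0.205]
10 [0.446 0.051 0.508] [0.566 0.011 0.201]
12 [0.432 0.004 0.494] [ 0.571 -0.05   0.198]
14 [ 0.414 -0.04   0.48 ] [ 0.57  -0.112  0.196]
16 [ 0.393 -0.083  0.464] [ 0.563 -0.173  0.194]
18 [ 0.369 -0.124  0.446] [ 0.549 -0.233  0.191]
```

Emit:
{"method": "jog_arm", "body": {"plan": [{"dx":-11.65,"dy":-3.45,"dz":3.25,"ax":-0.169,"ay":-0.089,"az":0.2495,"grip":1},{"dx":-11.65,"dy":-3.45,"dz":3.25,"ax":-0.169,"ay":-0.089,"az":0.2495,"grip":1},{"dx":-23.3,"dy":-6.9,"dz":6.5,"ax":-0.338,"ay":-0.178,"az":0.499,"grip":1},{"dx":-23.3,"dy":-6.9,"dz":6.5,"ax":-0.338,"ay":-0.178,"az":0.499,"grip":1},{"dx":-23.3,"dy":-6.9,"dz":6.5,"ax":-0.338,"ay":-0.178,"az":0.499,"grip":1},{"dx":-23.3,"dy":-6.9,"dz":6.5,"ax":-0.338,"ay":-0.178,"az":0.499,"grip":1},{"dx":-23.3,"dy":-6.9,"dz":6.5,"ax":-0.338,"ay":-0.178,"az":0.499,"grip":1},{"dx":-23.3,"dy":-6.9,"dz":6.5,"ax":-0.338,"ay":-0.178,"az":0.499,"grip":1},{"dx":-23.3,"dy":-6.9,"dz":6.5,"ax":-0.338,"ay":-0.178,"az":0.499,"grip":1},{"dx":-23.3,"dy":-6.9,"dz":6.5,"ax":-0.338,"ay":-0.178,"az":0.499,"grip":1},{"dx":-23.3,"dy":-6.9,"dz":6.5,"ax":-0.338,"ay":-0.178,"az":0.499,"grip":1},{"dx":-23.3,"dy":-6.9,"dz":6.5,"ax":-0.338,"ay":-0.178,"az":0.499,"grip":1},{"dx":-23.3,"dy":-6.9,"dz":6.5,"ax":-0.338,"ay":-0.178,"az":0.499,"grip":1},{"dx":-23.3,"dy":-6.9,"dz":6.5,"ax":-0.338,"ay":-0.178,"az":0.499,"grip":1},{"dx":-23.3,"dy":-6.9,"dz":6.5,"ax":-0.338,"ay":-0.178,"az":0.499,"grip":1},{"dx":-23.3,"dy":-6.9,"dz":6.5,"ax":-0.338,"ay":-0.178,"az":0.499,"grip":1},{"dx":-23.3,"dy":-6.9,"dz":6.5,"ax":-0.338,"ay":-0.178,"az":0.499,"grip":1},{"dx":-23.3,"dy":-6.9,"dz":6.5,"ax":-0.338,"ay":-0.178,"az":0.499,"grip":1},{"dx":-11.65,"dy":-3.45,"dz":3.25,"ax":-0.169,"ay":-0.089,"az":0.2495,"grip":1},{"dx":-11.65,"dy":-3.45,"dz":3.25,"ax":-0.169,"ay":-0.089,"az":0.2495,"grip":1}]}}

```text
clock: 7.62
position: [0.3671, -0.1241, 0.4446]
ee_rot: [0.292, 0.822, 0.46, 0.167]
contact_force: [0.9, 0.8, -1.6]
width: 0.0225
gripper_force: 59.0
```

```bash
python3 - <<'E'
from h import *
p,R,s=cur();print(s["clock"],p,s["width"],s["contact_force"].round(2),s["qpos"].round(3))
rows(HINGE+(.063+LB)*cupz(),cupR(),5)
E
```

```text
7.6167 [ 0.36714353 -0.12409422  0.4445729 ] 0.022547586008268873 [ 0.94  0.76 -1.57] [-0.489 -0.212  2.026 -0.056  0.643  0.093]
N 5 d mm [ 0.3  0.5 12.9] turn [-0.006 -0.003 -0.011]
```

Emit:
{"method": "jog_arm", "body": {"plan": [{"dx":0.3,"dy":0.5,"dz":13,"ax":-0.006,"ay":-0.003,"az":-0.01,"grip":1},{"dx":0.3,"dy":0.5,"dz":13,"ax":-0.006,"ay":-0.003,"az":-0.01,"grip":1},{"dx":0.3,"dy":0.5,"dz":13,"ax":-0.006,"ay":-0.003,"az":-0.01,"grip":1},{"dx":0.3,"dy":0.5,"dz":13,"ax":-0.006,"ay":-0.003,"az":-0.01,"grip":1},{"dx":0.3,"dy":0.5,"dz":13,"ax":-0.006,"ay":-0.003,"az":-0.01,"grip":1},{"dx":0,"dy":0,"dz":0,"ax":0,"ay":0,"az":0,"grip":1},{"dx":0,"dy":0,"dz":0,"ax":0,"ay":0,"az":0,"grip":1}]}}

```text
clock: 8.2
position: [0.4063, -0.1445, 0.397]
ee_rot: [0.294, 0.819, 0.463, 0.166]
contact_force: [-0.7, -0.2, -1.2]
width: 0.0224
gripper_force: 59.0
```

```bash
python3 - <<'E'
from h import *
np.set_printoptions(precision=4,suppress=True)
d={n:imaging.get_image(n) for n in ["side","top","wrist"]};pickle.dump(d,open("c.pkl","wb"))
p,R,s=cur();print(s["clock"],p,s["width"],s["contact_force"].round(2))
rows(HINGE+(.063+LB)*cupz(),cupR(),1)
def crop(n,x,y,w,h,W,H): return cv2.resize(d[n]["image"][y:y+h,x:x+w,::-1],(W,H),interpolation=cv2.INTER_CUBIC)
for n in d:
    print(n,"brush 0,60:",proj(d[n],p+R[:,2]*LB)[0],proj(d[n],p+R[:,2]*(LB-.06))[0],"rim",proj(d[n],HINGE+.043*cupz())[0])
a=np.hstack([crop("side",300,220,120,120,400,400),crop("top",360,160,100,100,400,400)])
cv2.imwrite("pics/c.png",np.vstack([a,crop("wrist",180,110,320,80,800,200)]))
E
```

```text
8.35 [ 0.4067 -0.1446  0.3994] 0.022479410231664925 [ 0.88  0.49 -0.37]
N 1 d mm [-1.5 -3.4  1.2] turn [ 0.052 -0.019  0.018]
side brush 0,60: [353.23   268.8936] [335.1585 244.4456] rim [357.0995 278.9458]
top brush 0,60: [408.1313 216.0248] [402.9579 227.1477] rim [409.6408 214.3244]
wrist brush 0,60: [326.829  218.5255] [327.1183 240.9874] rim [320.0079 215.2306]
```

View pics/c.png

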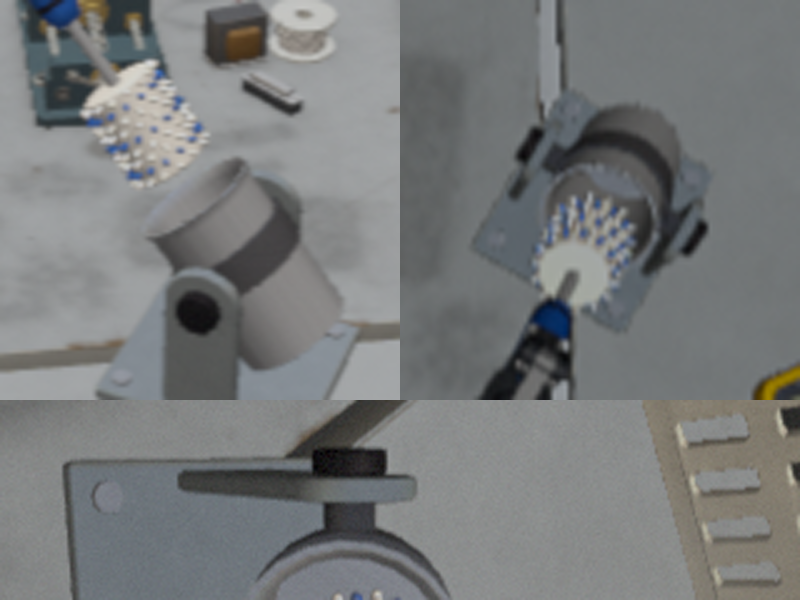

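The views show the brush head in front of the cup's mouth. In the side view its axis is about 3 mm above the cup axis. In the wrist view the rim centre is at x≈320 against the brush at 327, which agrees with the computed pose error. I'll correct that and insert partway.

Emit:
{"method": "jog_arm", "body": {"plan": [{"dx":-0.8,"dy":-1.7,"dz":0,"ax":0.026,"ay":-0.01,"az":0,"grip":1},{"dx":-0.7,"dy":-1.7,"dz":0,"ax":0.026,"ay":-0.01,"az":0,"grip":1},{"dx":0,"dy":0,"dz":0,"ax":0,"ay":0,"az":0,"grip":1},{"dx":0,"dy":0,"dz":0,"ax":0,"ay":0,"az":0,"grip":1}]}}

```text
clock: 8.68
position: [0.4038, -0.1447, 0.3974]
ee_rot: [0.295, 0.819, 0.463, 0.166]
contact_force: [-0.0, -0.3, -1.1]
width: 0.0225
gripper_force: 59.1
```

```bash
python3 - <<'E'
from h import *
np.set_printoptions(precision=4,suppress=True)
p,R,s=cur();print(s["clock"],p,s["contact_force"].round(2))
rows(HINGE+(.063+LB)*cupz(),cupR(),1)
def rep():
    for n in ("side","top","wrist"):
        d=imaging.get_image(n);print(n,"brush0",proj(d,p+R[:,2]*LB)[0],"on rim plane",proj(d,p+R[:,2]*(LB+.02))[0],"rim",proj(d,HINGE+.043*cupz())[0])
rep()
E
```

```text
8.6833 [ 0.4038 -0.1447  0.3974] [-0.04 -0.31 -1.07]
N 1 d mm [ 0.  -0.3  1.3] turn [0.008 0.002 0.016]
side brush0 [351.0254 270.3295] on rim plane [356.9201 278.3748] rim [357.0995 278.9458]
top brush0 [408.0586 217.8934] on rim plane [409.6893 214.3967] rim [409.6408 214.3244]
wrist brush0 [325.2312 218.5992] on rim plane [325.2114 212.8814] rim [324.486  212.3879]
```

Emit:
{"method": "jog_arm", "body": {"plan": [{"dx":0,"dy":0.7,"dz":8,"ax":0,"ay":0,"az":0,"grip":1},{"dx":0,"dy":0,"dz":12,"ax":0,"ay":0,"az":0,"grip":1},{"dx":0,"dy":0,"dz":12,"ax":0,"ay":0,"az":0,"grip":1},{"dx":0,"dy":0,"dz":12,"ax":0,"ay":0,"az":0,"grip":1},{"dx":0,"dy":0,"dz":8,"ax":0,"ay":0,"az":0,"grip":1},{"dx":0,"dy":0,"dz":0,"ax":0,"ay":0,"az":0,"grip":1}]}}

```text
clock: 9.33
position: [0.4334, -0.1627, 0.3558]
ee_rot: [0.294, 0.82, 0.463, 0.165]
contact_force: [-0.4, -0.4, -1.2]
width: 0.0224
gripper_force: 59.0
```

```bash
python3 - <<'E'
from h import *
np.set_printoptions(precision=4,suppress=True)
d={n:imaging.get_image(n) for n in ["side","top","wrist"]}
p,R,s=cur();print(s["clock"],p,(R.T@s["contact_force"]).round(2),s["moment"].round(2))
rows(HINGE+(.013+LB)*cupz(),cupR(),1)
for n in d: print(n,"brush .02 (rim plane):",proj(d[n],p+R[:,2]*(LB-.03))[0])
def crop(n,x,y,w,h,W,H): return cv2.resize(d[n]["image"][y:y+h,x:x+w,::-1],(W,H),interpolation=cv2.INTER_CUBIC)
a=np.vstack([crop("side",320,240,90,90,300,300),crop("top",370,170,90,90,300,300)])
cv2.imwrite("pics/e.png",np.hstack([a,crop("wrist",250,120,150,180,500,600)]))
E
```

```text
9.4833 [ 0.4329 -0.1623  0.3576] [-0.43 -1.53  1.61] [0.25 0.46 0.02]
N 1 d mm [-0.  -1.2 -1.1] turn [0.004 0.002 0.017]
side brush .02 (rim plane): [357.9375 279.175 ]
top brush .02 (rim plane): [410.0031 213.7318]
wrist brush .02 (rim plane): [326.4411 228.6079]
```

View pics/e.png

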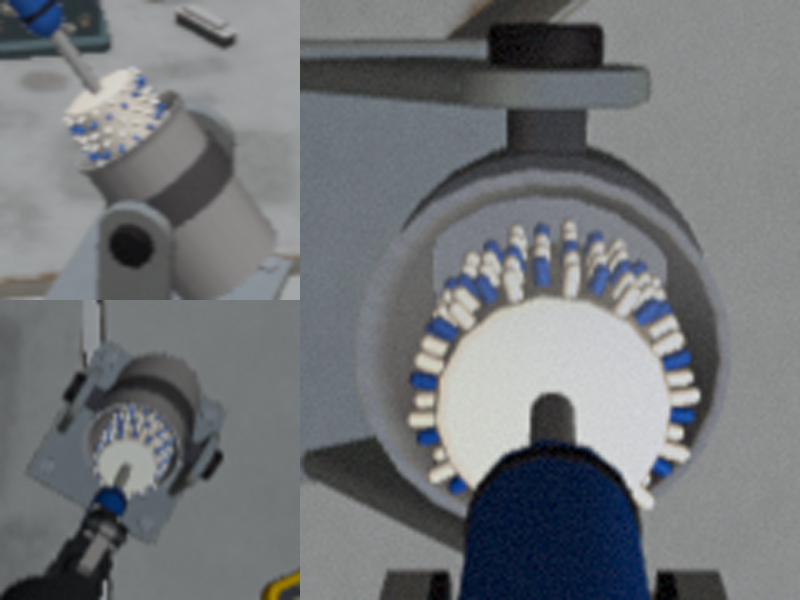

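The brush is inside the mouth in all three views. The wrist crop has the rim centre at x≈541 and the bristle centre at ≈552, an offset of about 2.5 mm, and the side view suggests about 2 mm the other way. That is well within the 8 mm clearance, so I'll continue inward gently.

Emit:
{"method": "jog_arm", "body": {"plan": [{"dx":0,"dy":-0.8,"dz":8,"ax":0,"ay":0,"az":0,"grip":1},{"dx":0,"dy":0,"dz":12,"ax":0,"ay":0,"az":0,"grip":1},{"dx":0,"dy":0,"dz":12,"ax":0,"ay":0,"az":0,"grip":1},{"dx":0,"dy":0,"dz":12,"ax":0,"ay":0,"az":0,"grip":1},{"dx":0,"dy":0,"dz":6,"ax":0,"ay":0,"az":0,"grip":1},{"dx":0,"dy":0,"dz":4,"ax":0,"ay":0,"az":0,"grip":1},{"dx":0,"dy":0,"dz":0,"ax":0,"ay":0,"az":0,"grip":1}]}}

```text
clock: 10.07
position: [0.4619, -0.1799, 0.3149]
ee_rot: [0.294, 0.82, 0.463, 0.165]
contact_force: [-0.1, -0.3, -2.3]
width: 0.0226
gripper_force: 59.0
```

```bash
cat > st.py <<'E'
from h import *
p,R,s=cur();e=R.T@(p-HINGE-(-.057+LB)*cupz())
print(s["clock"],"Ftool",(R.T@s["contact_force"]).round(1),"off floor pose mm (tool x,y,z)",(e*1000).round(1),"w",round(s["width"],4))
E
python3 st.py
```

```text
10.0667 Ftool [-0.3 -1.4  1.8] off floor pose mm (tool x,y,z) [ -0.1   0.2 -14.4] w 0.0226
```

Emit:
{"method": "jog_arm", "body": {"plan": [{"dx":0,"dy":0,"dz":4,"ax":0,"ay":0,"az":0,"grip":1},{"dx":0,"dy":0,"dz":4,"ax":0,"ay":0,"az":0,"grip":1},{"dx":0,"dy":0,"dz":2,"ax":0,"ay":0,"az":0,"grip":1},{"dx":0,"dy":0,"dz":0,"ax":0,"ay":0,"az":0,"grip":1},{"dx":0,"dy":0,"dz":0,"ax":0,"ay":0,"az":0,"grip":1}]}}

```text
clock: 10.48
position: [0.4671, -0.183, 0.3077]
ee_rot: [0.295, 0.819, 0.463, 0.166]
contact_force: [-0.4, 0.8, -1.1]
width: 0.0226
gripper_force: 59.1
```

```bash
python3 st.py
```

```text
10.4833 Ftool [ 0.5 -1.3  0.4] off floor pose mm (tool x,y,z) [-0.   0.4 -4.9] w 0.0226
```

Emit:
{"method": "jog_arm", "body": {"plan": [{"dx":0,"dy":0,"dz":1.5,"ax":0,"ay":0,"az":0,"grip":1},{"dx":0,"dy":0,"dz":1.5,"ax":0,"ay":0,"az":0,"grip":1},{"dx":0,"dy":0,"dz":0,"ax":0,"ay":0,"az":0,"grip":1}]}}

```text
clock: 10.73
position: [0.4689, -0.1841, 0.3053]
ee_rot: [0.295, 0.82, 0.463, 0.166]
contact_force: [-0.4, -0.2, -1.0]
width: 0.0227
gripper_force: 59.1
```

```bash
python3 st.py
```

```text
10.7333 Ftool [-0.3 -0.8  0.6] off floor pose mm (tool x,y,z) [-0.   0.4 -1.8] w 0.0227
```

Emit:
{"method": "jog_arm", "body": {"plan": [{"dx":0,"dy":0,"dz":1,"ax":0,"ay":0,"az":0,"grip":1},{"dx":0,"dy":0,"dz":1,"ax":0,"ay":0,"az":0,"grip":1},{"dx":0,"dy":0,"dz":0,"ax":0,"ay":0,"az":0,"grip":1}]}}

```text
clock: 10.98
position: [0.4699, -0.1848, 0.3037]
ee_rot: [0.295, 0.82, 0.463, 0.166]
contact_force: [-0.3, 0.3, -1.8]
width: 0.0221
gripper_force: 59.1
```

```bash
python3 st.py
```

```text
10.9833 Ftool [ 0.1 -1.4  1.1] off floor pose mm (tool x,y,z) [-0.   0.4  0.2] w 0.0221
```

Emit:
{"method": "jog_arm", "body": {"plan": [{"dx":0,"dy":0,"dz":1,"ax":0,"ay":0,"az":0,"grip":1},{"dx":0,"dy":0,"dz":1,"ax":0,"ay":0,"az":0,"grip":1},{"dx":0,"dy":0,"dz":0,"ax":0,"ay":0,"az":0,"grip":1}]}}

```text
clock: 11.23
position: [0.4709, -0.1853, 0.3025]
ee_rot: [0.295, 0.819, 0.463, 0.166]
contact_force: [-2.2, 0.6, 0.9]
width: 0.0227
gripper_force: 59.3
```

```bash
python3 st.py
```

```text
11.2333 Ftool [-0.6 -1.1 -2. ] off floor pose mm (tool x,y,z) [0.  0.4 1.9] w 0.0227
```

Emit:
{"method": "jog_arm", "body": {"plan": [{"dx":0,"dy":0,"dz":1,"ax":0,"ay":0,"az":0,"grip":1},{"dx":0,"dy":0,"dz":0,"ax":0,"ay":0,"az":0,"grip":1}]}}

```text
clock: 11.4
position: [0.4708, -0.1852, 0.3023]
ee_rot: [0.295, 0.819, 0.463, 0.166]
contact_force: [-7.6, 4.6, 7.4]
width: 0.0224
gripper_force: 60.4
```

```bash
python3 st.py
```

```text
11.4 Ftool [  0.   -2.1 -11.4] off floor pose mm (tool x,y,z) [0.  0.2 2. ] w 0.0224
```

Contact at 11 N, so the first push has reached the bottom. Next I'll draw back 84 mm and push down again, checking the force at the bottom each time.

Emit:
{"method": "jog_arm", "body": {"plan": [{"dx":0,"dy":0,"dz":-6,"ax":0,"ay":0,"az":0,"grip":1},{"dx":0,"dy":0,"dz":-14,"ax":0,"ay":0,"az":0,"grip":1},{"dx":0,"dy":0,"dz":-20,"ax":0,"ay":0,"az":0,"grip":1},{"dx":0,"dy":0,"dz":-20,"ax":0,"ay":0,"az":0,"grip":1},{"dx":0,"dy":0,"dz":-16,"ax":0,"ay":0,"az":0,"grip":1},{"dx":0,"dy":0,"dz":-8,"ax":0,"ay":0,"az":0,"grip":1},{"dx":0,"dy":0,"dz":0,"ax":0,"ay":0,"az":0,"grip":1},{"dx":0,"dy":0,"dz":0,"ax":0,"ay":0,"az":0,"grip":1}]}}

```text
clock: 12.07
position: [0.4258, -0.158, 0.3665]
ee_rot: [0.295, 0.819, 0.463, 0.166]
contact_force: [0.1, 0.6, -2.1]
width: 0.0227
gripper_force: 59.2
```

```bash
python3 st.py
```

```text
12.0667 Ftool [ 0.5 -1.5  1.4] off floor pose mm (tool x,y,z) [ -0.    0.6 -81.1] w 0.0227
```

Emit:
{"method": "jog_arm", "body": {"plan": [{"dx":0,"dy":0,"dz":6,"ax":0,"ay":0,"az":0,"grip":1},{"dx":0,"dy":0,"dz":14,"ax":0,"ay":0,"az":0,"grip":1},{"dx":0,"dy":0,"dz":18,"ax":0,"ay":0,"az":0,"grip":1},{"dx":0,"dy":0,"dz":18,"ax":0,"ay":0,"az":0,"grip":1},{"dx":0,"dy":0,"dz":14,"ax":0,"ay":0,"az":0,"grip":1},{"dx":0,"dy":0,"dz":8,"ax":0,"ay":0,"az":0,"grip":1},{"dx":0,"dy":0,"dz":3.5,"ax":0,"ay":0,"az":0,"grip":1},{"dx":0,"dy":0,"dz":1.5,"ax":0,"ay":0,"az":0,"grip":1},{"dx":0,"dy":0,"dz":1,"ax":0,"ay":0,"az":0,"grip":1},{"dx":0,"dy":0,"dz":0,"ax":0,"ay":0,"az":0,"grip":1},{"dx":0,"dy":0,"dz":0,"ax":0,"ay":0,"az":0,"grip":1}]}}

```text
clock: 12.98
position: [0.4699, -0.1847, 0.3014]
ee_rot: [0.294, 0.82, 0.463, 0.165]
contact_force: [-12.6, 7.6, 10.2]
width: 0.0225
gripper_force: 60.9
```

```bash
python3 st.py
```

```text
12.9833 Ftool [ -0.   -4.9 -17.2] off floor pose mm (tool x,y,z) [-0.  -1.1  2. ] w 0.0225
```

Emit:
{"method": "jog_arm", "body": {"plan": [{"dx":0,"dy":0,"dz":-6,"ax":0,"ay":0,"az":0,"grip":1},{"dx":0,"dy":0,"dz":-14,"ax":0,"ay":0,"az":0,"grip":1},{"dx":0,"dy":0,"dz":-20,"ax":0,"ay":0,"az":0,"grip":1},{"dx":0,"dy":0,"dz":-20,"ax":0,"ay":0,"az":0,"grip":1},{"dx":0,"dy":0,"dz":-16,"ax":0,"ay":0,"az":0,"grip":1},{"dx":0,"dy":0,"dz":-8,"ax":0,"ay":0,"az":0,"grip":1},{"dx":0,"dy":0,"dz":0,"ax":0,"ay":0,"az":0,"grip":1},{"dx":0,"dy":0,"dz":0,"ax":0,"ay":0,"az":0,"grip":1}]}}

```text
clock: 13.65
position: [0.4259, -0.1581, 0.3665]
ee_rot: [0.295, 0.819, 0.463, 0.166]
contact_force: [0.6, 0.7, -1.2]
width: 0.0226
gripper_force: 59.2
```

```bash
python3 st.py
```

```text
13.65 Ftool [ 0.9 -0.7  1. ] off floor pose mm (tool x,y,z) [ -0.    0.6 -80.9] w 0.0226
```

Emit:
{"method": "jog_arm", "body": {"plan": [{"dx":0,"dy":0,"dz":6,"ax":0,"ay":0,"az":0,"grip":1},{"dx":0,"dy":0,"dz":14,"ax":0,"ay":0,"az":0,"grip":1},{"dx":0,"dy":0,"dz":18,"ax":0,"ay":0,"az":0,"grip":1},{"dx":0,"dy":0,"dz":18,"ax":0,"ay":0,"az":0,"grip":1},{"dx":0,"dy":0,"dz":14,"ax":0,"ay":0,"az":0,"grip":1},{"dx":0,"dy":0,"dz":8,"ax":0,"ay":0,"az":0,"grip":1},{"dx":0,"dy":0,"dz":3.5,"ax":0,"ay":0,"az":0,"grip":1},{"dx":0,"dy":0,"dz":1.3,"ax":0,"ay":0,"az":0,"grip":1},{"dx":0,"dy":0,"dz":0.9,"ax":0,"ay":0,"az":0,"grip":1},{"dx":0,"dy":0,"dz":0,"ax":0,"ay":0,"az":0,"grip":1},{"dx":0,"dy":0,"dz":0,"ax":0,"ay":0,"az":0,"grip":1}]}}

```text
clock: 14.57
position: [0.4699, -0.1848, 0.3015]
ee_rot: [0.294, 0.82, 0.463, 0.165]
contact_force: [-9.7, 6.1, 8.0]
width: 0.0225
gripper_force: 60.6
```

```bash
python3 st.py
```

```text
14.5667 Ftool [  0.2  -3.8 -13.5] off floor pose mm (tool x,y,z) [-0.  -1.1  2. ] w 0.0225
```

Emit:
{"method": "jog_arm", "body": {"plan": [{"dx":0,"dy":0,"dz":-6,"ax":0,"ay":0,"az":0,"grip":1},{"dx":0,"dy":0,"dz":-14,"ax":0,"ay":0,"az":0,"grip":1},{"dx":0,"dy":0,"dz":-20,"ax":0,"ay":0,"az":0,"grip":1},{"dx":0,"dy":0,"dz":-22,"ax":0,"ay":0,"az":0,"grip":1},{"dx":0,"dy":0,"dz":-22,"ax":0,"ay":0,"az":0,"grip":1},{"dx":0,"dy":0,"dz":-22,"ax":0,"ay":0,"az":0,"grip":1},{"dx":0,"dy":0,"dz":-24,"ax":0,"ay":0,"az":0,"grip":1},{"dx":0,"dy":0,"dz":-22,"ax":0,"ay":0,"az":0,"grip":1},{"dx":0,"dy":0,"dz":-16,"ax":0,"ay":0,"az":0,"grip":1},{"dx":0,"dy":0,"dz":-6,"ax":0,"ay":0,"az":0,"grip":1},{"dx":0,"dy":0,"dz":0,"ax":0,"ay":0,"az":0,"grip":1}]}}

```text
clock: 15.48
position: [0.3764, -0.128, 0.4374]
ee_rot: [0.296, 0.819, 0.462, 0.167]
contact_force: [0.8, 0.4, -1.0]
width: 0.0226
gripper_force: 59.2
```

```bash
python3 st.py; python3 - <<'E'
from h import *
np.set_printoptions(precision=3,suppress=True)
p,R,s=cur();N=18;print(p)
q=np.array([.4575,.2925,.572]);Rt=toolR(np.array([0,0,-1.]),MUGX);rows(q,Rt,N)
w=Ro.from_matrix(R.T@Rt).as_rotvec()
A=sum(Ro.from_rotvec(w*i/N).as_matrix() for i in range(N));d=np.linalg.solve(A,R.T@(q-p))*1000
for i,(a,b) in enumerate(path(d,np.degrees(w)/6/N,N,p,R)):
    if i%3==0: print(i,a,a+b[:,2]*LB)
E
```

```text
15.4833 Ftool [ 0.7 -0.3  1.1] off floor pose mm (tool x,y,z) [ 1.000e-01  1.600e+00 -1.726e+02] w 0.0226
[ 0.376 -0.128  0.437]
N 18 d mm [23.6  5.8 -7.5] turn [ 0.337  0.18  -0.498]
0 [ 0.376 -0.128  0.437] [ 0.558 -0.238  0.182]
3 [ 0.41  -0.065  0.465] [ 0.574 -0.146  0.188]
6 [0.437 0.002 0.488] [ 0.577 -0.053  0.193]
9 [0.455 0.073 0.51 ] [0.566 0.04  0.199]
12 [0.465 0.146 0.531] [0.542 0.13  0.208]
15 [0.466 0.22  0.551] [0.505 0.214 0.222]
18 [0.458 0.293 0.572] [0.457 0.293 0.24 ]
```

Emit:
{"method": "jog_arm", "body": {"plan": [{"dx":11.8,"dy":2.9,"dz":-3.75,"ax":0.1685,"ay":0.09,"az":-0.249,"grip":1},{"dx":11.8,"dy":2.9,"dz":-3.75,"ax":0.1685,"ay":0.09,"az":-0.249,"grip":1},{"dx":23.6,"dy":5.8,"dz":-7.5,"ax":0.337,"ay":0.18,"az":-0.498,"grip":1},{"dx":23.6,"dy":5.8,"dz":-7.5,"ax":0.337,"ay":0.18,"az":-0.498,"grip":1},{"dx":23.6,"dy":5.8,"dz":-7.5,"ax":0.337,"ay":0.18,"az":-0.498,"grip":1},{"dx":23.6,"dy":5.8,"dz":-7.5,"ax":0.337,"ay":0.18,"az":-0.498,"grip":1},{"dx":23.6,"dy":5.8,"dz":-7.5,"ax":0.337,"ay":0.18,"az":-0.498,"grip":1},{"dx":23.6,"dy":5.8,"dz":-7.5,"ax":0.337,"ay":0.18,"az":-0.498,"grip":1},{"dx":23.6,"dy":5.8,"dz":-7.5,"ax":0.337,"ay":0.18,"az":-0.498,"grip":1},{"dx":23.6,"dy":5.8,"dz":-7.5,"ax":0.337,"ay":0.18,"az":-0.498,"grip":1},{"dx":23.6,"dy":5.8,"dz":-7.5,"ax":0.337,"ay":0.18,"az":-0.498,"grip":1},{"dx":23.6,"dy":5.8,"dz":-7.5,"ax":0.337,"ay":0.18,"az":-0.498,"grip":1},{"dx":23.6,"dy":5.8,"dz":-7.5,"ax":0.337,"ay":0.18,"az":-0.498,"grip":1},{"dx":23.6,"dy":5.8,"dz":-7.5,"ax":0.337,"ay":0.18,"az":-0.498,"grip":1},{"dx":23.6,"dy":5.8,"dz":-7.5,"ax":0.337,"ay":0.18,"az":-0.498,"grip":1},{"dx":23.6,"dy":5.8,"dz":-7.5,"ax":0.337,"ay":0.18,"az":-0.498,"grip":1},{"dx":23.6,"dy":5.8,"dz":-7.5,"ax":0.337,"ay":0.18,"az":-0.498,"grip":1},{"dx":23.6,"dy":5.8,"dz":-7.5,"ax":0.337,"ay":0.18,"az":-0.498,"grip":1},{"dx":11.8,"dy":2.9,"dz":-3.75,"ax":0.1685,"ay":0.09,"az":-0.249,"grip":1},{"dx":11.8,"dy":2.9,"dz":-3.75,"ax":0.1685,"ay":0.09,"az":-0.249,"grip":1}]}}

```text
clock: 17.15
position: [0.4585, 0.2937, 0.5693]
ee_rot: [-0.002, 0.536, 0.844, -0.001]
contact_force: [-0.4, -0.1, -2.1]
width: 0.0225
gripper_force: 59.1
```

Emit:
{"method": "jog_arm", "body": {"plan": [{"dx":0,"dy":0,"dz":0,"ax":0,"ay":0,"az":0,"grip":1},{"dx":0,"dy":0,"dz":0,"ax":0,"ay":0,"az":0,"grip":1},{"dx":0,"dy":0,"dz":0,"ax":0,"ay":0,"az":0,"grip":1}]}}

```text
clock: 17.4
position: [0.4577, 0.2915, 0.5699]
ee_rot: [-0.001, 0.538, 0.843, -0.001]
contact_force: [0.0, -0.5, -1.5]
width: 0.0226
gripper_force: 59.1
```

```bash
python3 - <<'E'
from h import *
np.set_printoptions(precision=4,suppress=True)
p,R,s=cur();print(s["clock"],p,R[:,2],s["width"]);rows(np.array([.4575,.2925,.45]),toolR(np.array([0,0,-1.]),MUGX),6)
b=pickle.load(open("b.pkl","rb"));d={n:imaging.get_image(n) for n in ["wrist","side"]}
# mug shift check in the side view by phase correlation of the mug patch, brush head in wrist
for n,(x,y,w,h) in dict(side=(262,172,40,40)).items():
    f=lambda r:np.float32(cv2.cvtColor(r[n]["image"],cv2.COLOR_RGB2GRAY)[y:y+h,x:x+w]);print(n,cv2.phaseCorrelate(f(b),f(d)))
print("exp head-top",proj(d["wrist"],p+R[:,2]*(LB-.06)),proj(d["wrist"],[[.458,.2933,.091]]))
cv2.imwrite("pics/f.png",np.hstack([cv2.resize(d["side"]["image"][40:280,200:360,::-1],(400,600),interpolation=cv2.INTER_CUBIC),cv2.resize(d["wrist"]["image"][:,160:480,::-1],(400,600))]))
E
```

```text
17.4 [0.4577 0.2915 0.5699] [-0.0034 -0.0006 -1.    ] 0.0226376340120688
N 6 d mm [ 0.2  0.1 20. ] turn [-0.005 -0.001 -0.001]
side ((-0.0163918618669463, 0.03392220185254047), 1.0161825240403415)
exp head-top [[325.8041 240.7187]] [[328.0794 186.7666]]
```

View pics/f.png

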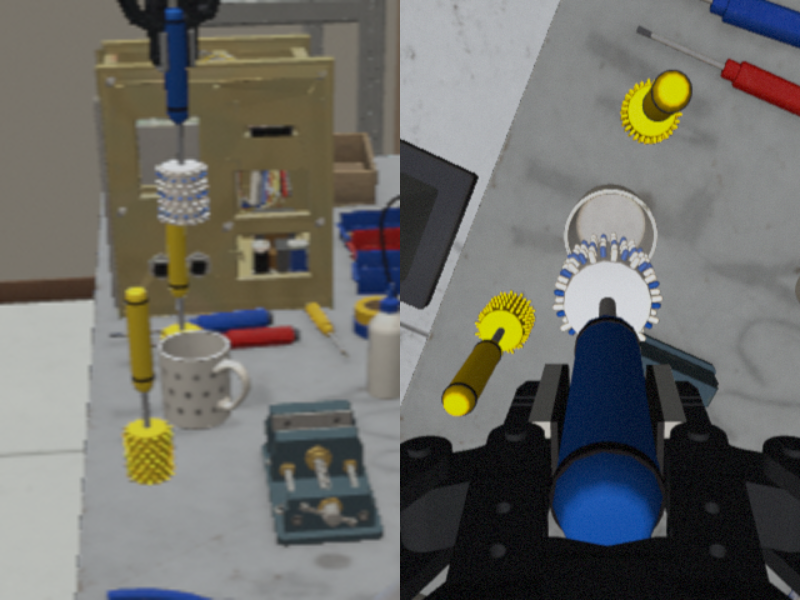

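The mug has not moved, and the brush hangs vertical above it. The wrist view matches the one after the lift: head at (607,300), mug at (612,235). Lowering.

Emit:
{"method": "jog_arm", "body": {"plan": [{"dx":0.6,"dy":0.3,"dz":15,"ax":-0.015,"ay":-0.003,"az":0,"grip":1},{"dx":0.6,"dy":0.3,"dz":30,"ax":-0.015,"ay":-0.003,"az":0,"grip":1},{"dx":0,"dy":0,"dz":30,"ax":0,"ay":0,"az":0,"grip":1},{"dx":0,"dy":0,"dz":25,"ax":0,"ay":0,"az":0,"grip":1},{"dx":0,"dy":0,"dz":20,"ax":0,"ay":0,"az":0,"grip":1},{"dx":0,"dy":0,"dz":15,"ax":0,"ay":0,"az":0,"grip":1},{"dx":0,"dy":0,"dz":15,"ax":0,"ay":0,"az":0,"grip":1},{"dx":0,"dy":0,"dz":15,"ax":0,"ay":0,"az":0,"grip":1},{"dx":0,"dy":0,"dz":15,"ax":0,"ay":0,"az":0,"grip":1},{"dx":0,"dy":0,"dz":15,"ax":0,"ay":0,"az":0,"grip":1},{"dx":0,"dy":0,"dz":12,"ax":0,"ay":0,"az":0,"grip":1},{"dx":0,"dy":0,"dz":10,"ax":0,"ay":0,"az":0,"grip":1},{"dx":0,"dy":0,"dz":6,"ax":0,"ay":0,"az":0,"grip":1},{"dx":0,"dy":0,"dz":2,"ax":0,"ay":0,"az":0,"grip":1},{"dx":0,"dy":0,"dz":0,"ax":0,"ay":0,"az":0,"grip":1},{"dx":0,"dy":0,"dz":0,"ax":0,"ay":0,"az":0,"grip":1}]}}

```text
clock: 18.83
position: [0.4572, 0.2934, 0.3468]
ee_rot: [0.0, 0.537, 0.843, 0.001]
contact_force: [-0.0, 0.7, -0.9]
width: 0.023
gripper_force: 59.1
```

Next I'll feel for the mug floor in small steps.

Emit:
{"method": "jog_arm", "body": {"plan": [{"dx":0,"dy":0,"dz":2,"ax":0,"ay":0,"az":0,"grip":1},{"dx":0,"dy":0,"dz":2,"ax":0,"ay":0,"az":0,"grip":1},{"dx":0,"dy":0,"dz":1.5,"ax":0,"ay":0,"az":0,"grip":1},{"dx":0,"dy":0,"dz":0,"ax":0,"ay":0,"az":0,"grip":1},{"dx":0,"dy":0,"dz":0,"ax":0,"ay":0,"az":0,"grip":1}]}}

```text
clock: 19.25
position: [0.4569, 0.2935, 0.3407]
ee_rot: [-0.0, 0.537, 0.843, 0.001]
contact_force: [-0.3, -0.4, -1.4]
width: 0.0226
gripper_force: 59.1
```

Emit:
{"method": "jog_arm", "body": {"plan": [{"dx":0,"dy":0,"dz":1,"ax":0,"ay":0,"az":0,"grip":1},{"dx":0,"dy":0,"dz":0,"ax":0,"ay":0,"az":0,"grip":1},{"dx":0,"dy":0,"dz":0,"ax":0,"ay":0,"az":0,"grip":1}]}}

```text
clock: 19.5
position: [0.4569, 0.2935, 0.3396]
ee_rot: [-0.0, 0.537, 0.843, 0.001]
contact_force: [-0.7, -0.9, -0.7]
width: 0.0225
gripper_force: 59.1
```

Emit:
{"method": "jog_arm", "body": {"plan": [{"dx":0,"dy":0,"dz":0.8,"ax":0,"ay":0,"az":0,"grip":1},{"dx":0,"dy":0,"dz":0,"ax":0,"ay":0,"az":0,"grip":1},{"dx":0,"dy":0,"dz":0,"ax":0,"ay":0,"az":0,"grip":1}]}}

```text
clock: 19.75
position: [0.4569, 0.2935, 0.3388]
ee_rot: [-0.0, 0.537, 0.843, 0.001]
contact_force: [-0.1, 0.5, -1.8]
width: 0.0228
gripper_force: 59.1
```

Emit:
{"method": "jog_arm", "body": {"plan": [{"dx":0,"dy":0,"dz":0.6,"ax":0,"ay":0,"az":0,"grip":1},{"dx":0,"dy":0,"dz":0,"ax":0,"ay":0,"az":0,"grip":1},{"dx":0,"dy":0,"dz":0,"ax":0,"ay":0,"az":0,"grip":1}]}}

```text
clock: 20.0
position: [0.457, 0.2935, 0.3386]
ee_rot: [-0.0, 0.537, 0.843, 0.001]
contact_force: [0.2, -0.2, 1.9]
width: 0.0223
gripper_force: 59.3
```

The brush is on the mug floor: the vertical force changed from -1.8 to +1.9 N. Releasing gently.

Emit:
{"method": "jog_arm", "body": {"plan": [{"dx":0,"dy":0,"dz":0,"ax":0,"ay":0,"az":0,"grip":0.74},{"dx":0,"dy":0,"dz":0,"ax":0,"ay":0,"az":0,"grip":0.7},{"dx":0,"dy":0,"dz":0,"ax":0,"ay":0,"az":0,"grip":0.65},{"dx":0,"dy":0,"dz":0,"ax":0,"ay":0,"az":0,"grip":0.6},{"dx":0,"dy":0,"dz":0,"ax":0,"ay":0,"az":0,"grip":0.5},{"dx":0,"dy":0,"dz":0,"ax":0,"ay":0,"az":0,"grip":0.35},{"dx":0,"dy":0,"dz":0,"ax":0,"ay":0,"az":0,"grip":0.15},{"dx":0,"dy":0,"dz":0,"ax":0,"ay":0,"az":0,"grip":0},{"dx":0,"dy":0,"dz":0,"ax":0,"ay":0,"az":0,"grip":0},{"dx":0,"dy":0,"dz":0,"ax":0,"ay":0,"az":0,"grip":0}]}}

```text
clock: 20.83
position: [0.4569, 0.2935, 0.3383]
ee_rot: [-0.0, 0.537, 0.843, 0.001]
contact_force: [-0.1, 0.4, -0.3]
width: 0.0854
gripper_force: 0.0
```

```bash
python3 - <<'E'
from h import *
a=pickle.load(open("a.pkl","rb"));d=imaging.get_image("side")
k=cv2.inRange(cv2.cvtColor(d["image"],cv2.COLOR_RGB2HSV),(105,120,50),(125,255,255))
print([(y,(np.nonzero(k[y,260:290])[0]+260).mean().round(1)) for y in range(141,162,5) if k[y,260:290].any()],"before 275.0..276.0")
f=lambda r,x,y,w,h:np.float32(cv2.cvtColor(r["image"],cv2.COLOR_RGB2GRAY)[y:y+h,x:x+w])
print(cv2.phaseCorrelate(f(a["side"],262,180,40,32),f(d,262,180,40,32)),"cup",cv2.phaseCorrelate(f(a["side"],325,260,90,95),f(d,325,260,90,95)))
print(sensors.get_state()["width"],sensors.get_state()["contact_force"])
E
```

```text
[(141, np.float64(274.0)), (146, np.float64(275.5)), (151, np.float64(275.0)), (156, np.float64(275.0)), (161, np.float64(275.5))] before 275.0..276.0
((-0.05680456640234155, -0.0078122871644623615), 1.0012753512710333) cup ((0.00660768869416728, 0.012384053957489982), 1.0021055336351747)
0.08539931489355095 [-0.08959956  0.33104492 -0.22069164]
```

The gripper is open, the brush stands upright, and the mug and cup have not moved. Retreating straight up.

Emit:
{"method": "jog_arm", "body": {"plan": [{"dx":0,"dy":0,"dz":-6,"ax":0,"ay":0,"az":0,"grip":0},{"dx":0,"dy":0,"dz":-12,"ax":0,"ay":0,"az":0,"grip":0},{"dx":0,"dy":0,"dz":-18,"ax":0,"ay":0,"az":0,"grip":0},{"dx":0,"dy":0,"dz":-25,"ax":0,"ay":0,"az":0,"grip":0},{"dx":0,"dy":0,"dz":-30,"ax":0,"ay":0,"az":0,"grip":0},{"dx":0,"dy":0,"dz":-30,"ax":0,"ay":0,"az":0,"grip":0},{"dx":0,"dy":0,"dz":-20,"ax":0,"ay":0,"az":0,"grip":0},{"dx":0,"dy":0,"dz":-8,"ax":0,"ay":0,"az":0,"grip":0},{"dx":0,"dy":0,"dz":0,"ax":0,"ay":0,"az":0,"grip":0},{"dx":0,"dy":0,"dz":0,"ax":0,"ay":0,"az":0,"grip":0},{"dx":0,"dy":0,"dz":0,"ax":0,"ay":0,"az":0,"grip":0},{"dx":0,"dy":0,"dz":0,"ax":0,"ay":0,"az":0,"grip":0}]}}

```text
clock: 21.88
position: [0.4567, 0.2931, 0.4854]
ee_rot: [-0.001, 0.537, 0.843, -0.001]
contact_force: [0.1, -0.2, -0.3]
width: 0.0854
gripper_force: 0.0
```

```bash
python3 - <<'E'
from h import *
from rig import manip
a=pickle.load(open("a.pkl","rb"));d=imaging.get_image("side")
k=cv2.inRange(cv2.cvtColor(d["image"],cv2.COLOR_RGB2HSV),(105,120,50),(125,255,255))
xs=[(y,(np.nonzero(k[y,260:290])[0]+260).mean().round(1)) for y in range(134,162,5) if k[y,260:290].any()]
f=lambda r,x,y,w,h:np.float32(cv2.cvtColor(r["image"],cv2.COLOR_RGB2GRAY)[y:y+h,x:x+w])
(m,_)=cv2.phaseCorrelate(f(a["side"],262,180,40,32),f(d,262,180,40,32));print(xs,m,sensors.get_state()["clock"])
if len(xs)>=5 and abs(xs[-1][1]-xs[0][1])<4 and np.hypot(*m)<.6: print(manip.sign_off())
E
```

```text
[(134, np.float64(273.5)), (139, np.float64(274.0)), (144, np.float64(275.0)), (149, np.float64(275.5)), (154, np.float64(275.0)), (159, np.float64(275.5))] (-0.07177309743887506, -0.006442883911631725) 21.9333
the job is handed in; nothing more can be done
None
```

The job is handed in at 21.9 s: the brush reached the cup's bottom three times (11–17 N), with about 83 mm of draw-back each time, and now stands bristles down in the mug; the camera checks show no shift of the mug or the cup.

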